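# Square a plaster mould half in the corner of a marking-out board

## Robot

A 6-joint arm with a two-finger parallel gripper is mounted at the origin on a cart in front of the work surface, level with it; the furniture and walls round the work are solid. World frame = base frame: x ahead of the robot, y to its left, z up, the work surface at z = 0. Lengths are in m, angles in degrees, forces in N, time in s.
With the tool pointing down it reaches from about 0.4 to 0.825 m from the base axis. Payload 7 kg.
Tool frame: the origin (TCP) lies midway between the tips of the shut fingers; the grasp point (between the pads) lies r.grip_depth behind it (r.grip_depth is the distance from the TCP to the grasp point, in m); z points along the fingers, y is the direction in which the jaws open and shut (so a half turn about z gives the same grasp; the last joint's range is limited). The gripper opens to 88 mm and grips with 3 to 60 N. Pads are 19 mm wide; open, the fingers measure 130 mm over their backs; the gripper's body (78 mm by 193 mm) begins 47 mm behind the grasp point.
Start: joints at [-57.004, 20.546, 0.682, 0, -70.136, -16.507], TCP at [0.192, -0.647, 0.227] pointing down, gripper open.
Joint ranges: [-176.03, 176.03], [-82.01, 121.73], [-58.28, 71.71], [-173.87, 95.51], [-174.79, -0.11], [-173.66, 173.66]. Speed limits (degrees/s): [136.94, 136.94, 172.46, 180, 180, 180].

## Interface

Orientations are given as [roll, pitch, yaw] about the fixed x, y, z axes, in that order (R = Rz(yaw) Ry(pitch) Rx(roll)).
In Python, from plant import r, imaging, close_job gives the robot as it stands.
- The arm moves only by the tool step_arm, never from a script. Its argument "commands" is a list of rows, each a list of 2 entries, a list of its own where there are three numbers: the shift along the tool's x, y, z in mm, then the turn about the tool's z in degrees. In form: [[[x, y, z], twist], ...]. A call has 1 to 20 rows; each row shifts and turns the commanded pose from where the row before left it, along the tool's axes as they then stand; what a row does not reach is not made up. A row lasts 1/8 s, in which the tool goes at most 62.5 mm and 10.7 degrees, less where a joint would pass 70% of its speed; a pose out of reach is approached as far as the arm can. A call with a gripper value outside its range is refused whole. "gripper" is the closure, from 0 (fully open) to 1 (shut), set as the call begins (left out, the last holds). The fingers move at their own pace and stop on an object; "grip_force" is the grip in N (left out, the last holds). Time passes only in rows, so rows that do not move let the fingers close. It gives the time, the measured TCP pose, the force and the opening at its end, in the units of the state.
- r.get_state(): the state, without advancing time (a new reading comes with each control period).
- imaging.capture(name): name is "scene" or "top"; returns a dict with "img" (420x560x3 uint8, red, green, blue), "z_map" (420x560 float32, m along the optical axis (not along the pixel's ray), 0 where there is no reading), "vfov" (degrees; the focal length in pixels is half the picture's height over the tangent of half this angle, whatever the lens; pixels are square), "cx", "cy" (the principal point, pixels), "D" ([k1, k2, p1, p2, k3] as OpenCV has them; the pictures are not rectified), "extrinsics" (4x4, takes a point from camera to world coordinates). Camera axes: x right, y down, z forward; pixel columns grow to the right and rows downward; lengths in m; the calibration is good to about 2 mm. A picture is of the moment at which its call begins.
- close_job(): hands the job in, once; it reports no verdict.
The state is a dict: "time_s": time; "joints": joint angles; "qd": joint speeds; "joint_torque": joint torques, N m; "tcp_pos": TCP position; "eef_rot": TCP orientation; "contact_force": force on the tool from outside, world axes, zero at the start; "moment": the same for the moment, N m; "gripper_width": finger opening in m.
Only numpy, scipy, OpenCV 4.12 (cv2) and the standard library are available. Lean on these libraries where they do the work, as an engineer would, in place of code of your own. Each camera call takes 0.05 s, during which the arm holds its last target.

## Task

Set the blue end stop over the two steel pegs of the plywood board so that it sits fully down on the board, and let go of it. Then take the white plaster mould half, stand it flat on the board and push it into the corner, with a long side flush against the dark fixed rail and an end flush against the blue stop, and finish while still holding it there, pressed against both at once, so that it can be marked out. Leave the grey bowl and the white pot where they stand.

Things in the scene. Friction and masses are not known exactly. Their poses are not given: they have to be found in the camera images.
- board: Plywood marking-out board, fixed to the table, 220 (its x) x 200 (its y) x 18 mm; origin at the centre of its underside on the table, z up, so its top is at z = 18 mm. Two upright steel pegs stand at board (x, y) = (-45, -60) and (+45, -60) mm: diameter 10 mm, 18 mm high above the board, the upper 7 mm tapering to a 4 mm tip.
- rail: Dark wooden rail fixed on the board near its far (+x) edge, 30 (x) x 190 (y) x 22 mm high; origin at the centre of its underside, on the board's top at board (93, 0) mm, axes as the board's. Its inner face looks to the board's -x and lies at board x = +78 mm. Friction of mould on rail, stop and board about 0.5 to 0.72.
- peg_mid (a point): Point on the board's top midway between the two pegs, where the centre of the end stop's underside belongs; axes as the board's.
- corner (a point): Point on the board's top in the corner where the rail's inner face and the seated end stop's inner face (the one looking to the board's +y) meet: board (78, -45) mm; axes as the board's. The mould belongs on its -x, +y side.
- end_stop: Loose blue wooden bar, about 0.1 kg, 140 (its x) x 30 (its y) x 22 mm high, origin at the centre of its underside, lying flat on the table. Two upright through holes, 13 mm in diameter, on its long axis at x = -45 and +45 mm; it fits either way round. Seated, it lies along the board's x with its underside on the board, with up to 1.5 mm of play.
- mould: Loose white plaster mould half, about 0.3 kg, 62 (its x) x 84 (its y) x 52 mm high, origin at the centre of its underside, standing on the table; a round hollow 36 mm across, 24 mm deep in its top and four keys 4 mm high. In the corner its y lies along the board's y, either way round; gripped high across the 62 mm, the fingers pass over the 22 mm high stops.
- slip_bowl: Grey stoneware bowl, 124 mm across, 50 mm high, loose, origin at the centre of its underside; a bystander.
- white_pot: Small white plastic pot, 68 mm across, 40 mm high, loose, origin at the centre of its underside; a bystander.
Mind the look-alikes: they are no part of the job. Leave any purple look-alike of the mould alone.

How it is judged (in metres and radians):
On the way, in this order (a step that is already met when the one before it is completed fails the run):
1. the end stop sits fully down on its two pegs and is let go (z of end_stop in the frame of peg_mid between -0.003 and 0.003 m and horizontal distance between end_stop and peg_mid below 0.005 m and angle between the x axis of end_stop and the x axis of board, either way round below 0.06 rad and angle between end_stop's own z axis and vertical below 0.05 rad and contact force between the fingers and end_stop below 0.2 N), for 0.2 s.
2. the mould is pressed against the rail and the end stop at once (contact force between mould and rail above 1 N and contact force between mould and end_stop above 1 N and contact force between the fingers and mould above 1 N and x of mould in the frame of corner between -0.036 and -0.026 m and y of mould in the frame of corner between 0.037 and 0.047 m and z of mould in the frame of corner between -0.003 and 0.003 m and angle between the y axis of mould and the y axis of board, either way round below 0.05 rad and angle between mould's own z axis and vertical below 0.05 rad), for 0.3 s.
At the end, for the whole second after the job is handed in: Mould still held (over 1 N) and pressed on rail and end stop, over 1 N each; within 5 mm of its place in the corner, 3 mm of flat on the board, 0.05 rad of square and upright, at rest; end stop still down on its pegs (3 mm in height, 5 mm sideways, 0.06 rad) (all of step 2 and linear speed of mould below 0.02 m/s and z of end_stop in the frame of peg_mid between -0.003 and 0.003 m and horizontal distance between end_stop and peg_mid below 0.005 m and angle between the x axis of end_stop and the x axis of board, either way round below 0.06 rad and angle between end_stop's own z axis and vertical below 0.05 rad); the arm keeps its last pose, push and grip.
It fails at once if the bowl is moved more than 20 mm (distance of slip_bowl from where it was at the start of the episode above 0.02 m).
It fails at once if the pot is moved more than 20 mm (distance of white_pot from where it was at the start of the episode above 0.02 m).
It also fails if it takes over 72 s, if anything falls off the work surface, if the arm or the gripper's body presses on something with over 40 N, if the wrist force passes 120 N, or if a joint passes its speed limit or range.

## Working session

There is one attempt and no reset: what is moved stays moved. The work goes in short steps, Python scripts to look and compute and a tool call to move; the robot and the scene stay as the last step left them, time stands still between calls to the robot, and variables do not carry over. Pictures are saved under pics/ and viewed, and the job is handed in when it is done.

Besides the shell and the picture viewer there is one more tool, called after "Call:" by a JSON object that holds its "api" and its "payload". step_arm: Moves the arm, as the interface text tells. Its arguments: {"type":"object","properties":{"commands":{"type":"array","items":{"type":"array"}},"gripper":{"type":"number"},"grip_force":{"type":"number"}},"required":["commands"]}

```bash
ls; mkdir -p pics; python3 - <<'E'
from plant import r, imaging
import cv2
print(r.get_state(), r.grip_depth)
for n in("scene","top"):
    c=imaging.capture(n); cv2.imwrite(f"pics/{n}0.png",c["img"][:,:,::-1]); print(n,c["vfov"],c["cx"],c["cy"],c["D"],c["extrinsics"])
E
```

```text
pics
{'time_s': 0.0, 'joints': array([-5.70031309e+01,  2.05906413e+01,  6.33613949e-01, -2.20351200e-02,
       -7.01348490e+01, -1.65054328e+01]), 'qd': array([-0.06440575, -0.05663634,  0.12229164,  0.06275266, -0.00619756,
        0.03712754]), 'joint_torque': array([-3.29181212e-04, -5.82721174e+01,  2.93075484e+01,  6.99774876e+00,
        7.04835678e-03, -1.70997755e-04]), 'tcp_pos': array([ 0.19144305, -0.6467701 ,  0.2256244 ]), 'eef_rot': array([ 1.79906024e+02, -6.24458995e-03, -1.63516063e+02]), 'contact_force': array([-0.18196207,  0.08673592, -1.02383123]), 'moment': array([-0.01770187,  0.02513056, -0.04258743]), 'gripper_width': 0.08778463097362918} 0.0188
scene 50.427176813955896 279.11723657727816 212.08441076486403 [-0.02037099  0.          0.          0.          0.        ] [[-0.63384127 -0.57075437  0.52200067 -0.15527777]
 [-0.77321414  0.48469762 -0.40891087  0.58206408]
 [-0.01962482 -0.66280289 -0.74853671  1.05827188]
 [ 0.          0.          0.          1.        ]]
top 57.573434510881555 277.83634377132444 215.02318327565885 [-0.07690627  0.          0.          0.          0.        ] [[ 0.01030745 -0.98891709  0.14811061  0.38091922]
 [-0.99960098 -0.01408583 -0.02448427  0.05807978]
 [ 0.02629917 -0.14779914 -0.98866767  1.07847195]
 [ 0.          0.          0.          1.        ]]
```

View pics/scene0.png

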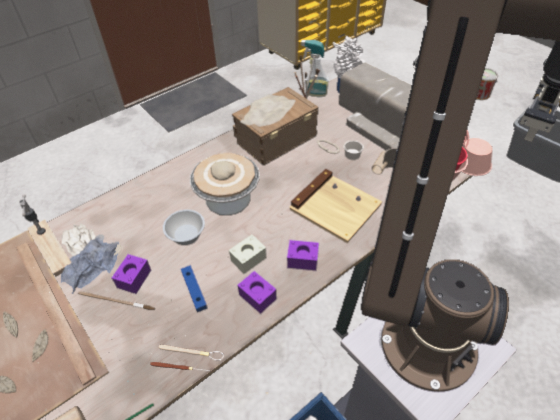

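View pics/top0.png

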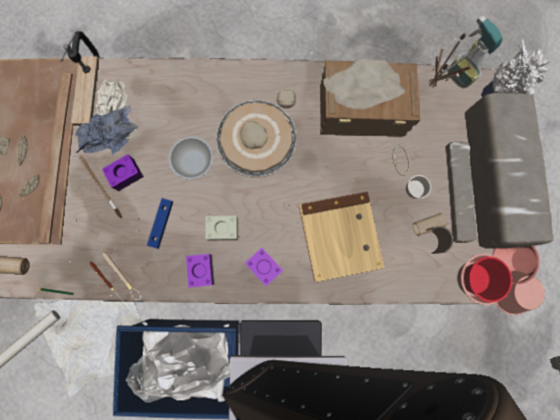

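Candidates for the mould in the top view: cream block (221,227), and purple look-alikes (122,171), (199,270) and (263,266). I choose the cream one. For the stop: the blue bar at (159,223); the blue bin at (175,370) is off the table. The board is around (342,237), with the rail at its far side and pegs at (359,213) and (363,247).

```bash
cat > h.py <<'E'
import numpy as np, cv2
from plant import r, imaging
def K(c):
    f=c["img"].shape[0]/2/np.tan(np.radians(c["vfov"])/2); return np.array([[f,0,c["cx"]],[0,f,c["cy"]],[0,0,1]])
def ray(c,uv,z):
    p=cv2.undistortPoints(np.array(uv,float).reshape(-1,1,2),K(c),np.array(c["D"])).reshape(-1,2)
    E=c["extrinsics"]; d=np.c_[p,np.ones(len(p))]@E[:3,:3].T; o=E[:3,3]
    return o+d*((z-o[2])/d[:,2])[:,None]
def proj(c,P):
    E=np.linalg.inv(c["extrinsics"]); return cv2.projectPoints(np.array(P,float).reshape(-1,1,3),cv2.Rodrigues(E[:3,:3])[0],E[:3,3],K(c),np.array(c["D"]))[0].reshape(-1,2)
def cloud(c):
    h,w=c["z_map"].shape; u,v=np.meshgrid(np.arange(w),np.arange(h))
    p=cv2.undistortPoints(np.stack([u,v],-1).reshape(-1,1,2).astype(float),K(c),np.array(c["D"])).reshape(h,w,2)
    d=np.dstack([p,np.ones((h,w))])*c["z_map"][...,None]
    return d@c["extrinsics"][:3,:3].T+c["extrinsics"][:3,3]
def crop(c,x0,x1,y0,y1,s,name):
    cv2.imwrite(name,cv2.resize(c["img"][y0:y1,x0:x1,::-1],None,fx=s,fy=s,interpolation=cv2.INTER_CUBIC))
E
python3 - <<'E'
from h import *
for n,b in(("top",(130,400,150,300)),("scene",(160,390,150,320))):
    c=imaging.capture(n); crop(c,*b,2.9,f"pics/{n}_crop1.png")
    im=c["img"].astype(int); R,G,B=im[...,0],im[...,1],im[...,2]; P=cloud(c)
    hsv=cv2.cvtColor(c["img"],cv2.COLOR_RGB2HSV)
    inx=(P[...,0]>.3)&(P[...,0]<.85)&(abs(P[...,1])<.6)
    blue=(hsv[...,0]>100)&(hsv[...,0]<120)&(hsv[...,1]>130)&(P[...,2]>-.02)&inx
    cream=(hsv[...,1]<70)&(hsv[...,2]>150)&(P[...,2]>.042)&(P[...,2]<.065)&inx
    wood=(P[...,2]>.010)&(P[...,2]<.026)&inx&(hsv[...,0]<30)&(hsv[...,1]>60)
    for nm,m,z in(("blue",blue&(P[...,2]>.012),.022),("cream",cream,.052),("wood",wood,.018)):
        nn,l,st,ce=cv2.connectedComponentsWithStats(m.astype(np.uint8))
        for i in range(1,nn):
            if st[i,4]>150:
                cs=max(cv2.findContours((l==i).astype(np.uint8),cv2.RETR_EXTERNAL,cv2.CHAIN_APPROX_NONE)[0],key=len).reshape(-1,2)
                W=ray(c,cs,z)[:,:2]
                zz=P[...,2][l==i]
                print(n,nm,st[i],np.median(zz), cv2.minAreaRect((W*1000).astype(np.float32)), cv2.boxPoints(cv2.minAreaRect((W*1000).astype(np.float32))).round(1).tolist())
    m=(P[...,2]>-.015)&(P[...,2]<.01)&inx; print("table z",np.median(P[...,2][m]))
E
```

```text
top blue [148 199  24  49 478] 0.021244617156046086 ((512.7012939453125, 361.6069641113281), (29.985065460205078, 135.1880340576172), 75.41134643554688) [[443.5, 364.1000061035156], [574.2999877929688, 330.1000061035156], [581.9000244140625, 359.1000061035156], [451.1000061035156, 393.1000061035156]]
top cream [169 136  45  44 263] 0.049383234811355425 ((692.9407348632812, 276.49365234375), (124.893310546875, 122.15501403808594), 46.220455169677734) [[605.5999755859375, 273.70001220703125], [693.7999877929688, 189.10000610351562], [780.2000122070312, 279.29998779296875], [692.0, 363.79998779296875]]
top cream [206 216  31  23 541] 0.051429107955899944 ((499.67364501953125, 185.85572814941406), (60.3178825378418, 80.64873504638672), 2.1256959438323975) [[468.0, 225.0], [471.0, 144.39999389648438], [531.2999877929688, 146.6999969482422], [528.2999877929688, 227.3000030517578]]
top wood [321 132  82   4 151] 0.01861097060578487 ((786.44921875, -212.63406372070312), (6.823357582092285, 241.5830841064453), 0.3128620982170105) [[782.4000244140625, -91.9000015258789], [783.7000122070312, -3
[... 1227 characters left out ...]
875, 145.5], [529.7999877929688, 147.10000610351562], [527.5, 234.3000030517578]]
scene wood [252 133  64  31 201] 0.0187287233964486 ((786.2907104492188, -202.23800659179688), (253.83734130859375, 76.29550170898438), 73.73677825927734) [[714.0999755859375, -313.3999938964844], [787.4000244140625, -334.79998779296875], [858.5, -91.0999984741211], [785.2000122070312, -69.69999694824219]]
scene wood [ 290  176   92   66 2958] 0.017148670738422966 ((478.75067138671875, -141.72991943359375), (220.10699462890625, 204.79295349121094), 11.57476806640625) [[350.3999938964844, -63.5], [391.5, -264.1000061035156], [607.0999755859375, -220.0], [566.0, -19.299999237060547]]
table z 3.348709676120887e-05
```

View pics/top_crop1.png

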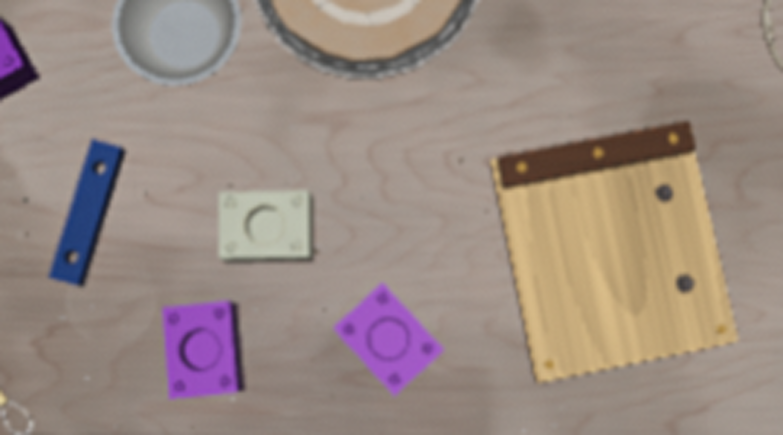

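View pics/scene_crop1.png

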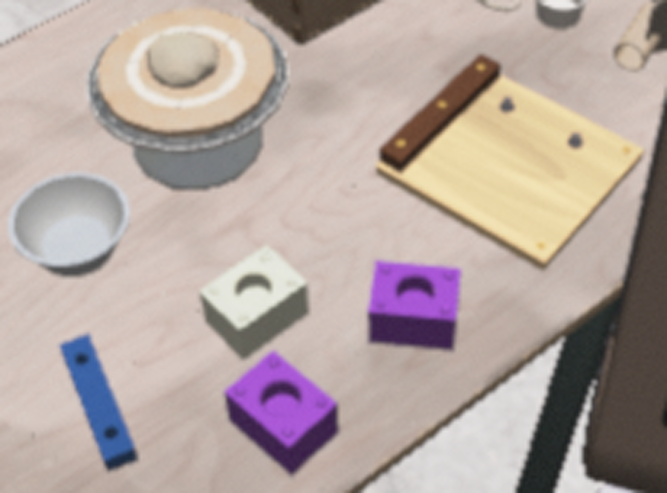

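```bash
cat > m.py <<'E'
from h import *
def blobs(c,box,thr,s=8,inv=False):
    x0,x1,y0,y1=box; g=c["img"][y0:y1,x0:x1].max(axis=2)
    g=cv2.resize(g,None,fx=s,fy=s,interpolation=cv2.INTER_CUBIC); m=(g<thr).astype(np.uint8)
    n,l,st,ce=cv2.connectedComponentsWithStats(m)
    return [((ce[i]+.5)/s-.5+[x0,y0],st[i,4]/s/s) for i in range(1,n) if 4<st[i,4]/s/s<60]
E
python3 - <<'E'
from m import *
for n,bp,bs in(("top",(350,372,203,258),(143,178,195,252)),("scene",(325,368,176,206),(176,212,262,312))):
    c=imaging.capture(n)
    for p,a in blobs(c,bp,130): print(n,"peg",p.round(2),round(a,1),(ray(c,[p],.026)[0,:2]*1000).round(1))
    for t in(70,85,100):
      for p,a in blobs(c,bs,t): print(n,t,"hole",p.round(2),round(a,1),(ray(c,[p],.020)[0,:2]*1000).round(1))
E
```

```text
top peg [355.25 203.7 ] 31.0 [ 574.  -186.2]
top peg [358.57 216.14] 26.3 [ 538.7 -194.9]
top peg [365.67 247.31] 26.6 [ 451.3 -213.2]
top 70 hole [152.96 237.79] 4.3 [470.6 378. ]
top 85 hole [162.74 206.75] 7.3 [558.4 355.3]
top 85 hole [153.01 237.78] 8.3 [470.7 377.9]
top 100 hole [162.81 206.71] 12.0 [558.5 355.2]
top 100 hole [153.07 237.81] 14.1 [470.6 377.7]
scene peg [327.03 177.97] 28.0 [ 578.5 -198.2]
scene peg [334.34 186.04] 9.9 [ 535.8 -190.4]
scene peg [357.85 198.26] 10.2 [ 448.4 -209. ]
scene 70 hole [201.47 308.25] 13.6 [440. 384.]
scene 85 hole [197.66 298.84] 6.2 [470.4 376.5]
scene 85 hole [201.28 308.27] 26.7 [440.3 384.5]
scene 100 hole [187.61 273.35] 6.8 [557.5 354.2]
scene 100 hole [197.73 298.8 ] 9.5 [470.4 376.3]
scene 100 hole [201.27 308.25] 35.1 [440.3 384.4]
```

```bash
cat > go.py <<'E'
# usage: go.py yaw x y z [x0 y0 z0 yaw0]: shift (tool axes at current yaw), then twist
import sys; from h import *
a=list(map(float,sys.argv[1:])); s=r.get_state()
p=s["tcp_pos"]*1000; yw=s["eef_rot"][2]
if len(a)>4: p=np.array(a[4:7]); yw=a[7]
d=np.array(a[1:4])-p; c,n=np.cos(np.radians(yw)),np.sin(np.radians(yw))
t=np.array([d[0]*c+d[1]*n,d[0]*n-d[1]*c,-d[2]])
tw=-((a[0]-yw+180)%360-180)
print("t",s["time_s"],"at",(s["tcp_pos"]*1000).round(1),s["eef_rot"].round(1),"tool shift",t.round(1),"then twist",round(tw,2),"J",s["joints"].round(0))
E
python3 go.py 165.6 450 -250 227 192 -647 227 -163.5
```

```text
t 0.3 at [ 191.5 -647.1  226.2] [ 180.    -0.  -163.5] tool shift [-360.1  307.4   -0. ] then twist 30.9 J [-57.  21.   1.  -0. -70. -17.]
```

Call:
{"api": "step_arm", "payload": {"commands": [[[-30,25.6,0],0],[[-30,25.6,0],0],[[-30,25.6,0],0],[[-30,25.6,0],0],[[-30,25.6,0],0],[[-30,25.6,0],0],[[-30,25.6,0],0],[[-30,25.6,0],0],[[-30,25.6,0],0],[[-30,25.6,0],0],[[-30,25.6,0],0],[[-30,25.6,0],0]], "gripper": 0}}

```text
time_s: 1.8
tcp_pos: [0.4502, -0.2493, 0.2268]
eef_rot: [-180.0, 0.0, -163.5]
contact_force: [1.0, -0.5, -0.2]
gripper_width: 0.0879
```

```bash
python3 go.py 165.6 513.5 365 180
```

```text
t 1.8 at [ 450.2 -249.3  226.8] [-180.     0.  -163.5] tool shift [-235.2  571.    46.8] then twist 30.9 J [ -7.   5. -19.   0. -65. -66.]
```

Call:
{"api": "step_arm", "payload": {"commands": [[[-14.7,35.7,3],0],[[-14.7,35.7,3],0],[[-14.7,35.7,3],0],[[-14.7,35.7,3],0],[[-14.7,35.7,3],0],[[-14.7,35.7,3],0],[[-14.7,35.7,3],0],[[-14.7,35.7,3],0],[[-14.7,35.7,3],0],[[-14.7,35.7,3],0],[[-14.7,35.7,3],0],[[-14.7,35.7,3],0],[[-14.7,35.7,3],0],[[-14.7,35.7,3],0],[[-14.7,35.7,3],0],[[-14.7,35.7,3],0]]}}

```text
time_s: 3.8
tcp_pos: [0.513, 0.3653, 0.1785]
eef_rot: [180.0, 0.0, -163.5]
contact_force: [0.5, -0.2, 0.8]
gripper_width: 0.0876
```

Call:
{"api": "step_arm", "payload": {"commands": [[[0,0,8],7.7],[[0,0,8],7.7],[[0,0,8],7.7],[[0,0,8],7.8],[[0,0,0],0]]}}

```text
time_s: 4.42
tcp_pos: [0.5127, 0.3637, 0.1459]
eef_rot: [-179.9, -0.0, 165.6]
contact_force: [-0.7, -0.5, -0.3]
gripper_width: 0.0877
```

```bash
python3 go.py 165.6 513.5 365 100; python3 - <<'E'
from h import *
c=imaging.capture("top"); crop(c,100,250,150,300,4,"pics/t2.png")
c=imaging.capture("scene"); crop(c,130,290,200,320,5,"pics/s2.png")
E
```

```text
t 4.425 at [512.7 363.7 145.9] [-179.9   -0.   165.6] tool shift [-0.5  1.5 45.9] then twist 0.04 J [  53.   20.  -12.   -0.  -59. -157.]
```

View pics/s2.png

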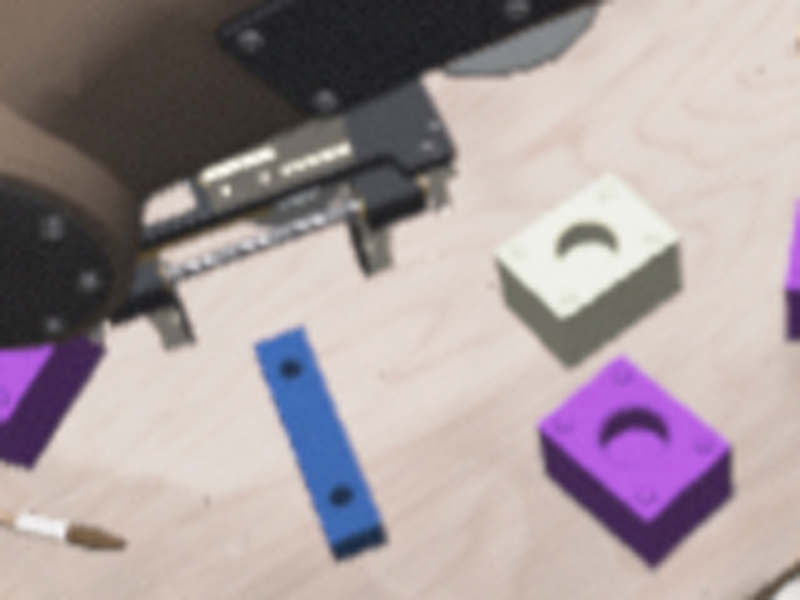

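View pics/t2.png

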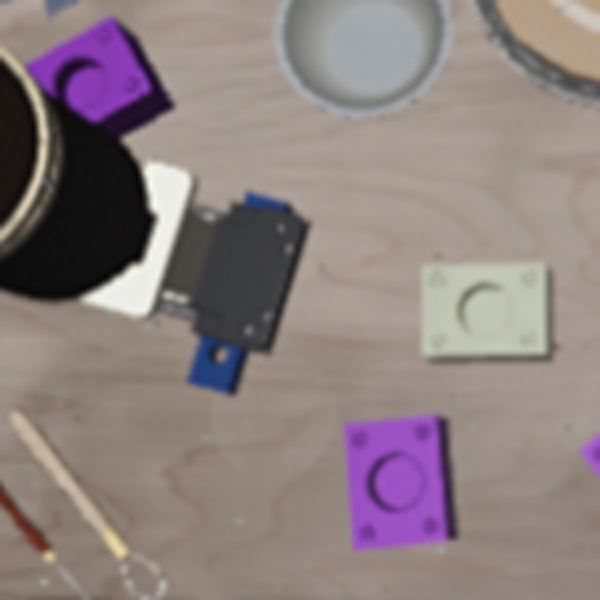

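Scene view: the fingers straddle the blue bar (bar from 280,340 to 360,550 in the crop). The cream mould at (590,260) is the only non-purple block. Descending.

Call:
{"api": "step_arm", "payload": {"commands": [[[-0.5,1.5,20],0],[[0,0,20],0],[[0,0,20],0],[[0,0,20],0],[[0,0,20],0],[[0,0,20],0],[[0,0,12],0],[[0,0,6],0],[[0,0,4],0],[[0,0,0],0],[[0,0,0],0]]}}

```text
time_s: 5.9
tcp_pos: [0.5141, 0.3656, 0.0051]
eef_rot: [180.0, 0.0, 165.6]
contact_force: [-0.2, -0.8, -0.5]
gripper_width: 0.0874
```

Call:
{"api": "step_arm", "payload": {"commands": [[[0,0,0],0],[[0,0,0],0],[[0,0,0],0],[[0,0,0],0],[[0,0,0],0],[[0,0,0],0],[[0,0,0],0],[[0,0,0],0]], "gripper": 1, "grip_force": 25}}

```text
time_s: 6.9
tcp_pos: [0.5138, 0.3653, 0.0045]
eef_rot: [-180.0, -0.0, 165.6]
contact_force: [0.5, 0.2, -0.1]
gripper_width: 0.0299
```

Call:
{"api": "step_arm", "payload": {"commands": [[[0,0,-5],0],[[0,0,-20],0],[[0,0,-25],0],[[0,0,-25],0],[[0,0,-25],0],[[0,0,-25],0],[[0,0,0],-8.7],[[0,0,0],-8.7],[[0,0,0],-8.7],[[0,0,0],0]]}}

```text
time_s: 8.15
tcp_pos: [0.5138, 0.3653, 0.1298]
eef_rot: [180.0, 0.0, -168.4]
contact_force: [-0.3, 0.1, -1.8]
gripper_width: 0.0299
```

```bash
python3 go.py -168.3 493.5 -202 115
```

```text
t 8.15 at [513.8 365.3 129.8] [ 180.     0.  -168.4] tool shift [ 134.2 -551.6   14.8] then twist -0.07 J [  53.   21.  -13.   -0.  -57. -131.]
```

Call:
{"api": "step_arm", "payload": {"commands": [[[4,-15,0],0],[[8,-33,0],0],[[8,-33,0],0],[[8,-33,0],0],[[8,-33,0],0],[[8,-33,0],0],[[8,-33,0],0],[[8,-33,0],0],[[8,-33,0],0],[[8,-33,0],0],[[8,-33,0],0],[[8,-33,0],0],[[8,-33,1],0],[[8,-33,4],0],[[8,-33,4],0],[[8,-33,4],0],[[8,-33,2],0],[[2.2,-8.6,0],0],[[0,0,0],0],[[0,0,0],0]]}}

```text
time_s: 10.65
tcp_pos: [0.4941, -0.2015, 0.1147]
eef_rot: [180.0, 0.0, -168.3]
contact_force: [-0.2, -0.5, -0.9]
gripper_width: 0.0299
```

```bash
python3 go.py -168.3 493.5 -202 60; python3 - <<'E'
from h import *
c=imaging.capture("top"); crop(c,280,420,170,290,5,"pics/t3.png")
c=imaging.capture("scene"); crop(c,270,410,140,260,5,"pics/s3.png")
E
```

```text
t 10.65 at [ 494.1 -201.5  114.7] [ 180.     0.  -168.3] tool shift [ 0.6 -0.4 54.7] then twist -0.03 J [ -1.  13. -26.  -0. -51. -77.]
```

View pics/s3.png

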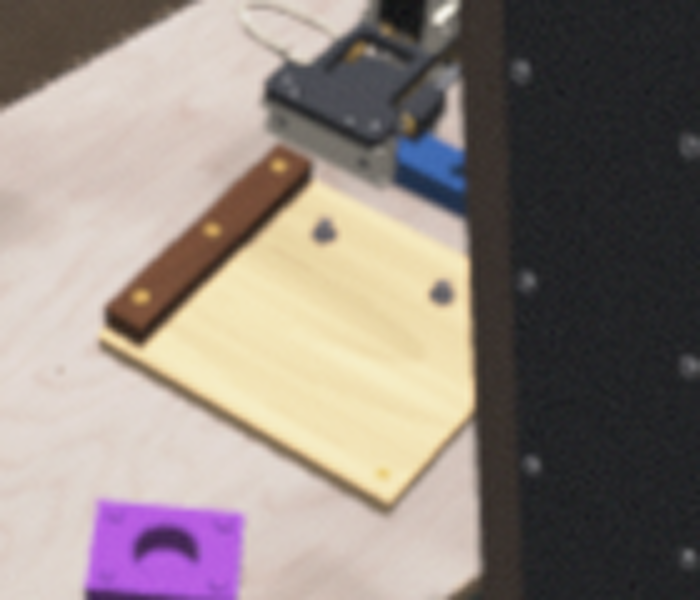

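View pics/t3.png

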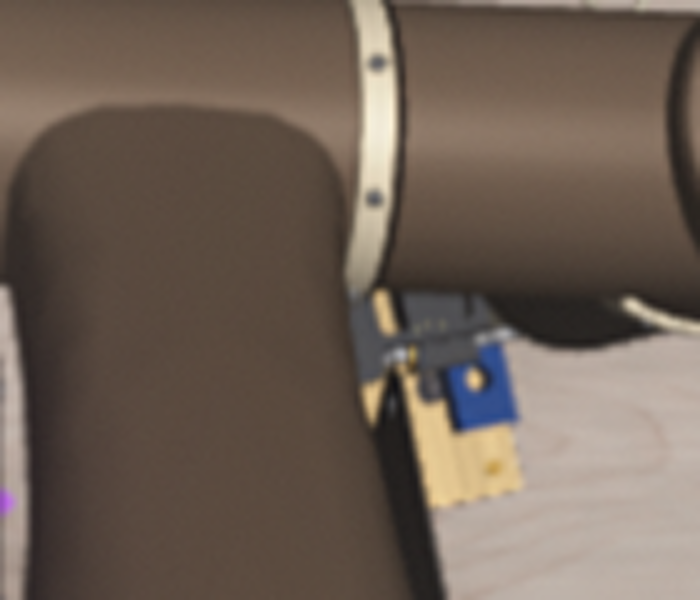

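Call:
{"api": "step_arm", "payload": {"commands": [[[0.6,-0.4,15],0],[[0,0,20],0],[[0,0,20],0],[[0,0,10],0],[[0,0,3.5],0],[[0,0,0],0],[[0,0,0],0]]}}

```text
time_s: 11.62
tcp_pos: [0.4941, -0.2026, 0.0466]
eef_rot: [-180.0, 0.1, -168.3]
contact_force: [0.7, -0.3, -0.7]
gripper_width: 0.0298
```

```bash
python3 go.py -168.3 493.5 -202 23; python3 - <<'E'
from h import *
c=imaging.capture("top"); crop(c,340,400,190,270,8,"pics/t4.png")
ct=c
c=imaging.capture("scene"); crop(c,320,400,150,220,8,"pics/s4.png")
R=lambda a:np.array([np.cos(np.radians(a)),np.sin(np.radians(a)),0])
s=r.get_state();p=s["tcp_pos"];u=R(s["eef_rot"][2])
for sg in(1,-1):
  for z in (-.004,.018): 
    q=p+u*.045*sg+[0,0,z]; print(sg,z,proj(ct,q),proj(c,q))
E
```

```text
t 11.625 at [ 494.1 -202.6   46.6] [-1.800e+02  1.000e-01 -1.683e+02] tool shift [ 0.5  0.7 23.6] then twist -0.0 J [ -1.  18. -30.   0. -42. -77.]
1 -0.004 [[366.6806715  247.40414365]] [[358.6749415 193.9446018]]
1 0.018 [[368.77586844 246.87573764]] [[359.47964277 189.03476008]]
-1 -0.004 [[359.46347057 215.45634952]] [[334.89420192 181.58284613]]
-1 0.018 [[361.38357067 214.26539462]] [[335.40228329 176.66234557]]
```

View pics/s4.png

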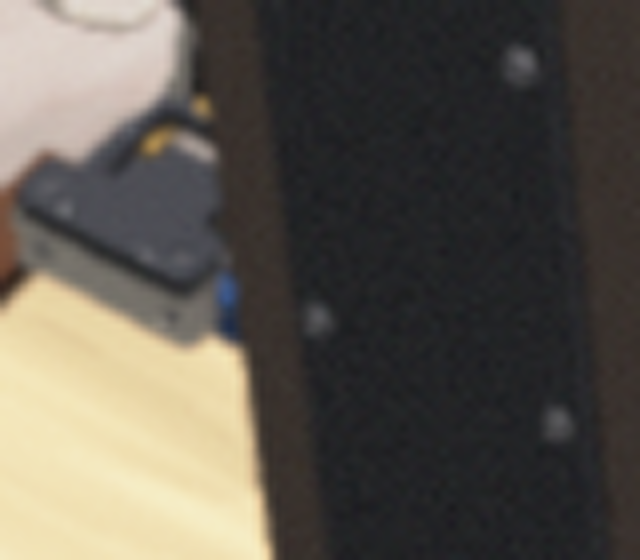

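View pics/t4.png

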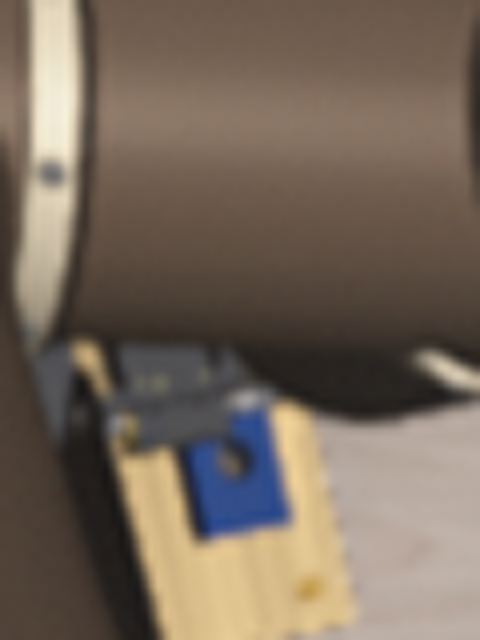

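```bash
python3 - <<'E'
from h import *
ct=imaging.capture("top");c=imaging.capture("scene")
a=np.radians(-168.3);u=np.array([np.cos(a),np.sin(a),0])
q=np.array([.4941,-.2015,.1147])+u*.045+[0,0,.018]; print(proj(c,q),"seen 361.6,174; top",proj(ct,q),"seen 375,245.6")
for P in([.5388,-.1949],[.4513,-.2132],[.5375,-.1925],[.450,-.211]):
  for z in(.018,.026,.036): print(P,z,proj(ct,P+[z])[0].round(2),proj(c,P+[z])[0].round(2))
E
python3 - <<'E'
import cv2
for n,b in(("top",(345,375,200,260)),("scene",(322,368,175,210))):
    i=cv2.imread(f"pics/{n}0.png")[b[2]:b[3],b[0]:b[1]]; cv2.imwrite(f"pics/{n}_peg.png",cv2.resize(i,None,fx=10,fy=10,interpolation=cv2.INTER_NEAREST))
E
```

```text
[[361.82942776 173.22811381]] seen 361.6,174; top [[375.43886966 245.05791226]] seen 375,245.6
[0.5388, -0.1949] 0.018 [357.91 216.5 ] [334.51 186.64]
[0.5388, -0.1949] 0.026 [358.57 216.09] [334.69 184.91]
[0.5388, -0.1949] 0.036 [359.41 215.57] [334.92 182.73]
[0.4513, -0.2132] 0.018 [364.96 247.5 ] [357.83 198.85]
[0.4513, -0.2132] 0.026 [365.68 247.31] [358.11 197.12]
[0.4513, -0.2132] 0.036 [366.6  247.08] [358.47 194.95]
[0.5375, -0.1925] 0.018 [357.08 216.94] [334.26 187.2 ]
[0.5375, -0.1925] 0.026 [357.73 216.53] [334.44 185.46]
[0.5375, -0.1925] 0.036 [358.57 216.02] [334.66 183.28]
[0.45, -0.211] 0.018 [364.19 247.96] [357.64 199.4 ]
[0.45, -0.211] 0.026 [364.91 247.78] [357.92 197.68]
[0.45, -0.211] 0.036 [365.82 247.55] [358.28 195.5 ]
```

View pics/top_peg.png

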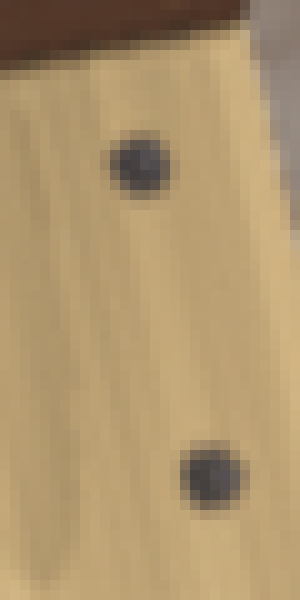

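View pics/scene_peg.png

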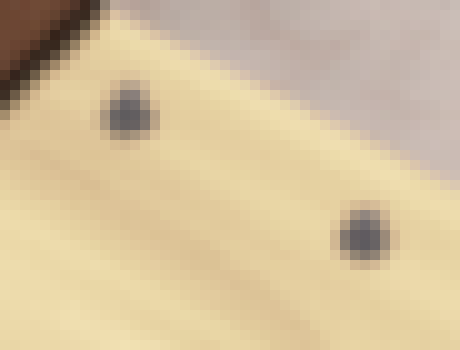

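Top view agrees with the robot's own position of the held stop's hole to about 0.5 mm; the scene view is off by about 0.8 px in row. The peg midpoint is therefore about (494.6, -203.5). Lowering in stages while watching the force.

Call:
{"api": "step_arm", "payload": {"commands": [[[-0.3,-1,0],0],[[0,0,4],0],[[0,0,3],0],[[0,0,2],0],[[0,0,2],0],[[0,0,0],0],[[0,0,0],0]]}}

```text
time_s: 12.7
tcp_pos: [0.4943, -0.2035, 0.0351]
eef_rot: [-180.0, 0.0, -168.3]
contact_force: [0.8, -0.9, -0.6]
gripper_width: 0.0299
```

Call:
{"api": "step_arm", "payload": {"commands": [[[0,0,1.5],0],[[0,0,1.5],0],[[0,0,1.5],0],[[0,0,0],0]]}}

```text
time_s: 13.2
tcp_pos: [0.4952, -0.2038, 0.0308]
eef_rot: [-179.9, 0.1, -168.3]
contact_force: [3.8, -4.6, 1.2]
gripper_width: 0.0299
```

The holes are on the pegs (underside about 9 mm below the tips), with a light side push toward +x, -y. Yielding to it and going on down.

Call:
{"api": "step_arm", "payload": {"commands": [[[-0.5,-0.9,0],0],[[0,0,0],0],[[0,0,1],0],[[0,0,0],0]]}}

```text
time_s: 13.7
tcp_pos: [0.4948, -0.2042, 0.0295]
eef_rot: [180.0, -0.0, -168.3]
contact_force: [3.1, -0.8, 0.1]
gripper_width: 0.0299
```

Call:
{"api": "step_arm", "payload": {"commands": [[[0,0,1.5],0],[[0,0,1.5],0],[[0,0,1.5],0],[[0,0,0],0]]}}

```text
time_s: 14.2
tcp_pos: [0.4949, -0.2043, 0.0249]
eef_rot: [-180.0, -0.0, -168.3]
contact_force: [2.9, -3.3, -1.2]
gripper_width: 0.0295
```

Call:
{"api": "step_arm", "payload": {"commands": [[[-0.4,-0.6,0],0],[[0,0,1],0],[[0,0,1],0],[[0,0,0],0],[[0,0,0],0]]}}

```text
time_s: 14.82
tcp_pos: [0.4949, -0.2047, 0.0229]
eef_rot: [180.0, -0.0, -168.3]
contact_force: [0.5, -0.5, -0.5]
gripper_width: 0.0303
```

Call:
{"api": "step_arm", "payload": {"commands": [[[0,0,1],0],[[0,0,0],0],[[0,0,0],0]]}}

```text
time_s: 15.2
tcp_pos: [0.4951, -0.2047, 0.0225]
eef_rot: [180.0, -0.0, -168.3]
contact_force: [-2.7, 2.1, 5.5]
gripper_width: 0.03
```

Board contact (5.5 N upward). Letting go.

Call:
{"api": "step_arm", "payload": {"commands": [[[0,0,0],0],[[0,0,0],0],[[0,0,0],0],[[0,0,0],0],[[0,0,0],0],[[0,0,0],0]], "gripper": 0}}

```text
time_s: 15.95
tcp_pos: [0.4953, -0.2048, 0.022]
eef_rot: [180.0, -0.0, -168.3]
contact_force: [-0.5, 0.7, -0.1]
gripper_width: 0.084
```

Call:
{"api": "step_arm", "payload": {"commands": [[[0,0,-5],0],[[0,0,-15],0],[[0,0,-25],0],[[0,0,-30],0],[[0,0,-30],0],[[0,0,-30],0],[[0,0,0],0]]}}

```text
time_s: 16.82
tcp_pos: [0.497, -0.205, 0.1609]
eef_rot: [-179.9, 0.3, -168.3]
contact_force: [0.5, 0.0, -0.1]
gripper_width: 0.0876
```

```bash
python3 go.py -88.1 498.7 188 160
```

```text
t 16.825 at [ 497.  -205.   160.9] [-179.9    0.3 -168.3] tool shift [-81.4 384.5   0.9] then twist -80.19 J [ -1.  11. -22.   0. -57. -77.]
```

Call:
{"api": "step_arm", "payload": {"commands": [[[-7.4,35,0],0],[[-7.4,35,0],0],[[-7.4,35,0],0],[[-7.4,35,0],0],[[-7.4,35,0],0],[[-7.4,35,0],0],[[-7.4,35,0],0],[[-7.4,35,0],0],[[-7.4,35,0],0],[[-7.4,35,0],0],[[-7.4,35,0],0],[[0,0,0],-10],[[0,0,0],-10],[[0,0,0],-10],[[0,0,0],-10],[[0,0,0],-10],[[0,0,0],-10],[[0,0,0],-10],[[0,0,0],-10.2],[[0,0,0],0]]}}

```text
time_s: 19.32
tcp_pos: [0.4968, 0.1886, 0.1572]
eef_rot: [180.0, -0.0, -88.2]
contact_force: [0.5, -0.0, 0.3]
gripper_width: 0.0874
```

```bash
python3 go.py -88.1 498.7 188 100; python3 - <<'E'
from h import *
c=imaging.capture("top"); crop(c,180,400,150,300,3.5,"pics/t5.png")
c=imaging.capture("scene"); crop(c,200,400,140,290,3.9,"pics/s5.png")
E
```

```text
t 19.325 at [496.8 188.6 157.2] [180.   -0.  -88.2] tool shift [ 0.6 -1.8 57.2] then twist -0.09 J [ 42.  10. -23.  -0. -57. -40.]
```

View pics/s5.png

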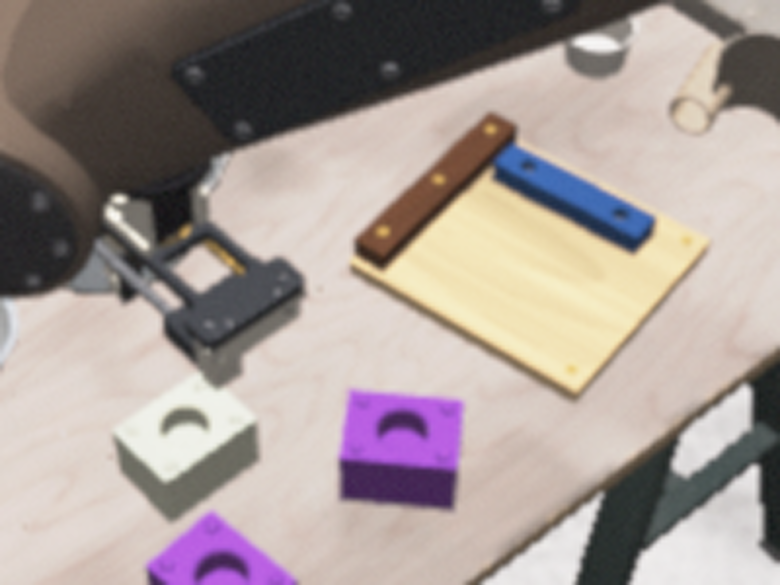

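View pics/t5.png

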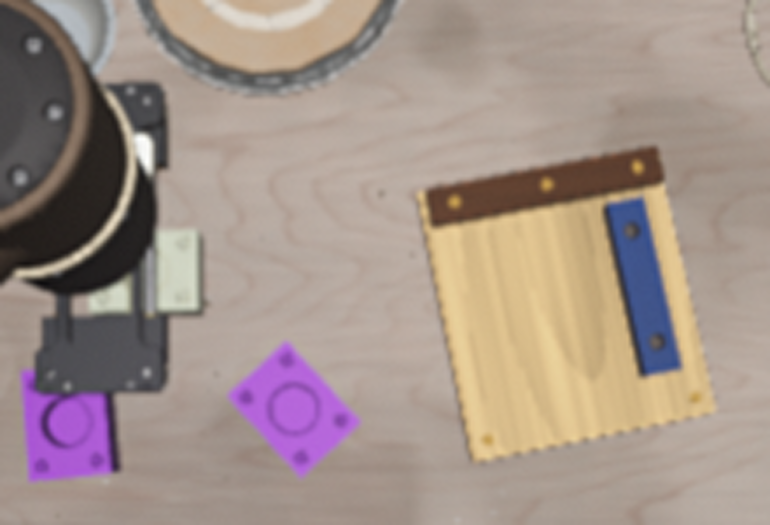

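```bash
python3 - <<'E'
from h import *
c=imaging.capture("top"); P=cloud(c); hsv=cv2.cvtColor(c["img"],cv2.COLOR_RGB2HSV)
pur=((hsv[...,0]>125)&(hsv[...,0]<155)&(hsv[...,1]>90)).astype(np.uint8)
n,l,st,ce=cv2.connectedComponentsWithStats(pur)
for i in range(1,n):
    if st[i,4]>80:
        q=P[(l==i)&(P[...,2]>.045)]; print("purple",ce[i].round(),q.min(0).round(3),q.max(0).round(3))
for (u,v) in((256,100),(256,165),(225,140),(290,140),(205,180)): print((u,v),P[v,u].round(3))
m=(P[...,2]>.058)&(P[...,1]<.38)&(P[...,1]>.12)&(P[...,0]>.58)&(np.arange(560)[None]>225)
print("wheel",P[m].min(0),P[m].max(0))
E
python3 go.py -88.1 499.7 186 40
```

```text
purple [120. 172.] [0.381 0.058 0.045] [0.701 0.523 1.078]
purple [264. 267.] [0.347 0.023 0.047] [0.445 0.116 1.078]
purple [199. 273.] [0.342 0.058 0.046] [0.421 0.277 1.078]
(256, 100) [0.841 0.096 0.106]
(256, 165) [0.655 0.092 0.117]
(225, 140) [0.721 0.174 0.121]
(290, 140) [0.724 0.004 0.12 ]
(205, 180) [0.498 0.141 0.595]
wheel [0.58003903 0.12027766 0.09885252] [0.83932455 0.1766034  0.26167845]
t 19.475 at [496.9 188.7 157.1] [180.   -0.  -88.3] tool shift [  2.7  -2.7 117.1] then twist -0.22 J [ 42.  10. -23.  -0. -57. -40.]
```

Call:
{"api": "step_arm", "payload": {"commands": [[[2.7,-2.7,20],0],[[0,0,25],0],[[0,0,25],0],[[0,0,25],0],[[0,0,20],0],[[0,0,10],0],[[0,0,4],0],[[0,0,0],0]]}}

```text
time_s: 20.48
tcp_pos: [0.5001, 0.1863, 0.0284]
eef_rot: [-180.0, 0.0, -88.1]
contact_force: [0.5, -0.8, 0.1]
gripper_width: 0.0876
```

Call:
{"api": "step_arm", "payload": {"commands": [[[0,0,0],0],[[0,0,0],0],[[0,0,0],0],[[0,0,0],0],[[0,0,0],0],[[0,0,0],0]], "gripper": 1, "grip_force": 35}}

```text
time_s: 21.22
tcp_pos: [0.5, 0.1863, 0.0284]
eef_rot: [-180.0, 0.0, -88.1]
contact_force: [-0.4, -0.4, 5.1]
gripper_width: 0.062
```

Call:
{"api": "step_arm", "payload": {"commands": [[[0,0,-5],0],[[0,0,-20],0],[[0,0,-25],0],[[0,0,-25],0],[[0,0,-15],0],[[0,0,0],-4.9],[[0,0,0],-4.9],[[0,0,0],0]]}}

```text
time_s: 22.22
tcp_pos: [0.4993, 0.1858, 0.1175]
eef_rot: [179.9, -0.0, -78.4]
contact_force: [-0.2, 0.3, -3.7]
gripper_width: 0.0619
```

```bash
python3 go.py -78.3 519 -129 90;
```

```text
t 22.225 at [499.3 185.8 117.5] [179.9  -0.  -78.4] tool shift [312.3  44.2  27.5] then twist -0.06 J [ 42.  13. -26.  -0. -51. -30.]
```

Call:
{"api": "step_arm", "payload": {"commands": [[[12,2,0],0],[[25,3.5,0],0],[[25,3.5,0],0],[[25,3.5,0],0],[[25,3.5,0],0],[[25,3.5,0],0],[[25,3.5,0],0],[[25,3.5,0],0],[[25,3.5,0],0],[[25,3.5,4],0],[[25,3.5,6],0],[[25,3.5,8],0],[[20,3,7],0],[[5.3,1,2.5],0],[[0,0,0],0],[[0,0,0],0]]}}

```text
time_s: 24.22
tcp_pos: [0.5197, -0.1283, 0.0908]
eef_rot: [-180.0, -0.0, -78.3]
contact_force: [0.2, -0.4, -3.0]
gripper_width: 0.0619
```

```bash
python3 go.py -78.3 519 -129 48; python3 - <<'E'
from h import *
c=imaging.capture("top"); crop(c,270,410,170,290,5,"pics/t6.png")
c=imaging.capture("scene"); crop(c,250,410,140,260,5,"pics/s6.png")
E
```

```text
t 24.225 at [ 519.7 -128.3   90.8] [-180.    -0.   -78.3] tool shift [ 0.5  0.8 42.8] then twist -0.01 J [  7.  15. -27.  -0. -48.   5.]
```

View pics/s6.png

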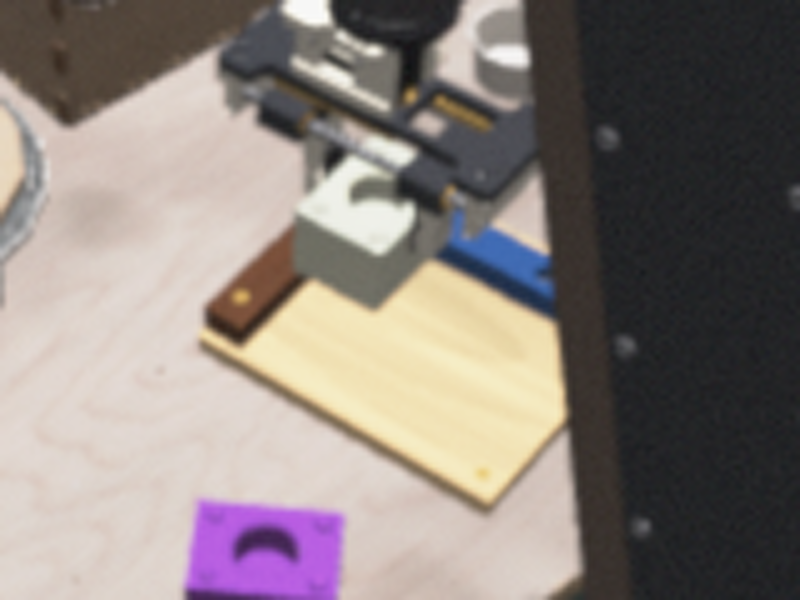

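View pics/t6.png

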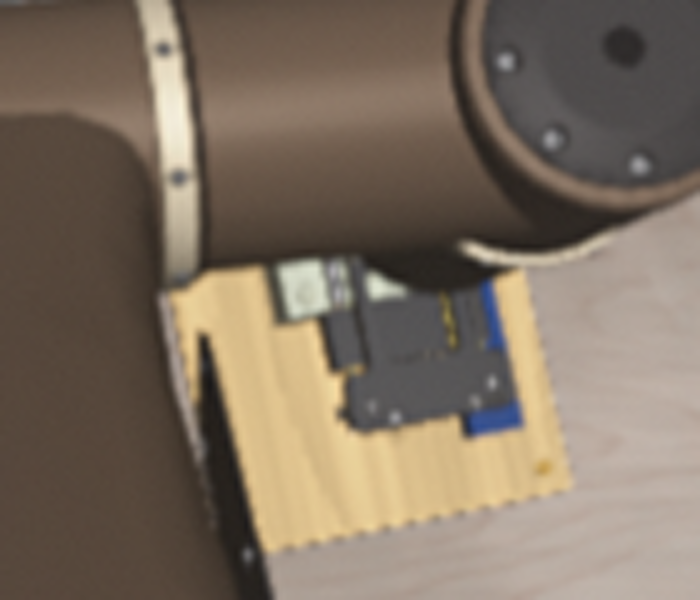

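Mould hangs level above the board, clear of rail and stop. Lowering onto the board.

Call:
{"api": "step_arm", "payload": {"commands": [[[0.5,0.8,10],0],[[0,0,15],0],[[0,0,10],0],[[0,0,5],0],[[0,0,2],0],[[0,0,1],0],[[0,0,0],0]]}}

```text
time_s: 25.2
tcp_pos: [0.5191, -0.1294, 0.0478]
eef_rot: [-180.0, -0.0, -78.3]
contact_force: [-0.3, 0.1, -4.4]
gripper_width: 0.0618
```

Call:
{"api": "step_arm", "payload": {"commands": [[[0,0,0.5],0],[[0,0,0.5],0],[[0,0,0.5],0],[[0,0,0],0]]}}

```text
time_s: 25.7
tcp_pos: [0.5189, -0.1294, 0.0464]
eef_rot: [-180.0, -0.0, -78.3]
contact_force: [-1.3, 1.3, 1.5]
gripper_width: 0.0617
```

Touching the board at 46.4 mm. Now to the rail (tool -y).

Call:
{"api": "step_arm", "payload": {"commands": [[[0,-1.5,0],0],[[0,-1.5,0],0],[[0,-1,0],0],[[0,-1,0],0],[[0,-1,0],0],[[0,0,0],0]]}}

```text
time_s: 26.45
tcp_pos: [0.5193, -0.1293, 0.0466]
eef_rot: [179.5, 0.0, -78.3]
contact_force: [-19.4, -0.3, 23.7]
gripper_width: 0.0614
```

Call:
{"api": "step_arm", "payload": {"commands": [[[0,-0.5,0],0],[[0,-0.5,0],0],[[0,-0.5,0],0],[[0,0,0],0]]}}

```text
time_s: 26.95
tcp_pos: [0.5194, -0.1292, 0.0466]
eef_rot: [179.3, 0.0, -78.3]
contact_force: [-24.2, -1.0, 28.6]
gripper_width: 0.0618
```

Call:
{"api": "step_arm", "payload": {"commands": [[[0,3,0],0],[[0,3,0],0],[[0,0,0],0],[[0,0,0],0]]}}

```text
time_s: 27.45
tcp_pos: [0.52, -0.1292, 0.0464]
eef_rot: [180.0, -0.0, -78.3]
contact_force: [-4.9, 0.1, 8.1]
gripper_width: 0.0618
```

```bash
python3 go.py -78.3 519 -129 48; python3 - <<'E'
from h import *
print(r.get_state())
c=imaging.capture("top"); crop(c,270,410,170,290,5,"pics/t7.png")
c=imaging.capture("scene"); crop(c,270,370,140,220,8,"pics/s7.png")
E
```

```text
t 27.45 at [ 520.  -129.2   46.4] [180.   -0.  -78.3] tool shift [-0.4  1.  -1.6] then twist -0.01 J [  7.  18. -30.   0. -42.   5.]
{'time_s': 27.45, 'joints': array([ 7.02738112e+00,  1.84930783e+01, -2.95868752e+01,  2.07418267e-02,
       -4.19630023e+01,  4.65132743e+00]), 'qd': array([-0.07098191,  0.02472313,  0.11096098,  0.04354233, -0.11387986,
       -0.03347169]), 'joint_torque': array([  0.96498381, -44.01370525,  22.09266186,   4.82586086,
         1.82778552,   0.04885063]), 'tcp_pos': array([ 0.52003591, -0.12923927,  0.04638559]), 'eef_rot': array([ 1.79956060e+02, -1.03283186e-02, -7.83058591e+01]), 'contact_force': array([-4.89294822,  0.05437674,  8.14612058]), 'moment': array([-0.13866378,  1.91270601, -0.08546351]), 'gripper_width': 0.06183000759687767}
```

View pics/s7.png

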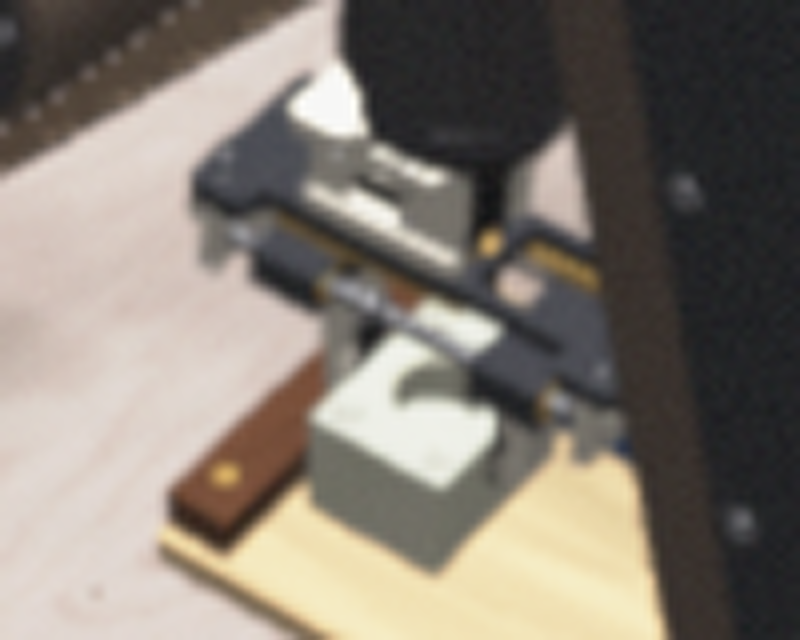

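View pics/t7.png

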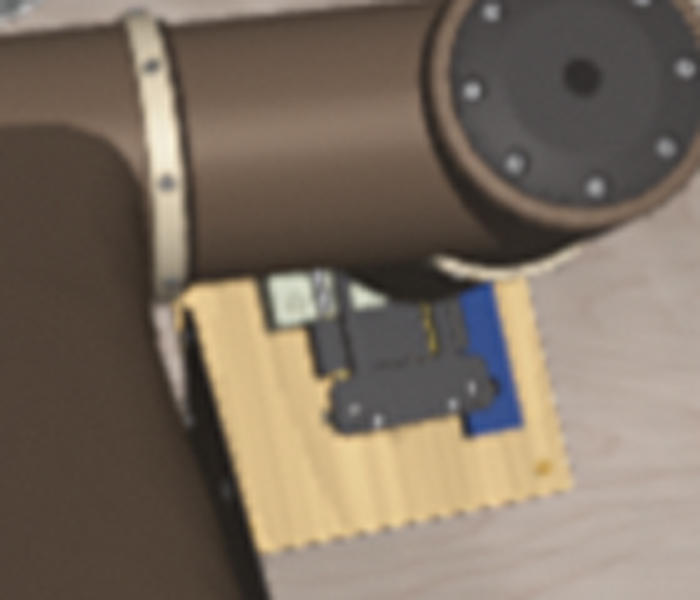

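Scene view: a gap of about 5 mm still shows between mould and rail (312,490), so this was friction and wedging on the board, not the rail. I'll unload the board by lifting about 1 mm, slide, then settle again.

Call:
{"api": "step_arm", "payload": {"commands": [[[0,0,-0.6],0],[[0,0,-0.6],0],[[0,0,0],0],[[0,0,0],0]]}}

```text
time_s: 28.05
tcp_pos: [0.5203, -0.129, 0.0471]
eef_rot: [180.0, 0.0, -78.3]
contact_force: [0.3, -0.7, -3.7]
gripper_width: 0.0616
```

Call:
{"api": "step_arm", "payload": {"commands": [[[0,-1,0],0],[[0,-1,0],0],[[0,-1,0],0],[[0,-1,0],0],[[0,0,0],0]]}}

```text
time_s: 28.68
tcp_pos: [0.5243, -0.1282, 0.0473]
eef_rot: [-180.0, -0.0, -78.3]
contact_force: [-0.4, -0.0, -4.8]
gripper_width: 0.0615
```

Call:
{"api": "step_arm", "payload": {"commands": [[[2,-0.7,0],0],[[2,-0.7,0],0],[[2,-0.7,0],0],[[2,0,0],0],[[0,0,0],0]]}}

```text
time_s: 29.3
tcp_pos: [0.5279, -0.1358, 0.0472]
eef_rot: [180.0, 0.0, -78.3]
contact_force: [0.7, -0.1, -4.9]
gripper_width: 0.0618
```

Call:
{"api": "step_arm", "payload": {"commands": [[[1,0,0],0],[[1,0,0],0],[[0,-0.7,0],0],[[0,0,0],0]]}}

```text
time_s: 29.8
tcp_pos: [0.5291, -0.1374, 0.0473]
eef_rot: [-180.0, 0.0, -78.3]
contact_force: [0.1, -0.6, -3.2]
gripper_width: 0.0616
```

Call:
{"api": "step_arm", "payload": {"commands": [[[0,-0.7,0],0],[[0,-0.7,0],0],[[0,0,0],0],[[0,0,0],0]]}}

```text
time_s: 30.3
tcp_pos: [0.5299, -0.1372, 0.0471]
eef_rot: [179.9, 0.0, -78.3]
contact_force: [-1.9, -0.1, -3.1]
gripper_width: 0.0619
```

Call:
{"api": "step_arm", "payload": {"commands": [[[0,-0.7,0],0],[[0,-0.7,0],0],[[0,0,0],0],[[0,0,0],0]]}}

```text
time_s: 30.8
tcp_pos: [0.5299, -0.1372, 0.0469]
eef_rot: [179.8, 0.0, -78.3]
contact_force: [-7.1, -0.8, 0.6]
gripper_width: 0.0616
```

Rail found (about 7 N). Now to the stop (tool +x).

Call:
{"api": "step_arm", "payload": {"commands": [[[0.7,0,0],0],[[0.7,0,0],0],[[0.7,0,0],0],[[0,0,0],0],[[0,0,0],0]]}}

```text
time_s: 31.42
tcp_pos: [0.5302, -0.1385, 0.0466]
eef_rot: [179.8, 0.1, -78.3]
contact_force: [-6.6, 4.3, -1.3]
gripper_width: 0.0618
```

Call:
{"api": "step_arm", "payload": {"commands": [[[0.7,0,0],0],[[0.7,0,0],0],[[0,0,0],0],[[0,0,0],0]]}}

```text
time_s: 31.92
tcp_pos: [0.5305, -0.1398, 0.0466]
eef_rot: [179.8, 0.1, -78.3]
contact_force: [-6.3, 4.5, -1.6]
gripper_width: 0.0619
```

Call:
{"api": "step_arm", "payload": {"commands": [[[0.7,0,0],0],[[0.7,0,0],0],[[0,0,0],0],[[0,0,0],0]]}}

```text
time_s: 32.42
tcp_pos: [0.5307, -0.1411, 0.0466]
eef_rot: [179.8, 0.1, -78.3]
contact_force: [-6.6, 4.3, -0.8]
gripper_width: 0.0616
```

Call:
{"api": "step_arm", "payload": {"commands": [[[0.7,0,0],0],[[0.7,0,0],0],[[0,0,0],0],[[0,0,0],0]]}}

```text
time_s: 32.92
tcp_pos: [0.531, -0.1424, 0.0466]
eef_rot: [179.8, 0.1, -78.3]
contact_force: [-7.1, 5.2, 0.3]
gripper_width: 0.0618
```

Call:
{"api": "step_arm", "payload": {"commands": [[[0.7,0,0],0],[[0.7,0,0],0],[[0,0,0],0],[[0,0,0],0]]}}

```text
time_s: 33.42
tcp_pos: [0.5311, -0.1427, 0.0466]
eef_rot: [179.8, 0.2, -78.4]
contact_force: [-8.6, 12.2, 2.6]
gripper_width: 0.0615
```

```bash
python3 - <<'E'
from h import *
c=imaging.capture("top"); crop(c,310,400,190,270,7,"pics/t8.png")
c=imaging.capture("scene"); crop(c,270,370,140,220,8,"pics/s8.png")
E
```

```text
(no output)
```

View pics/s8.png

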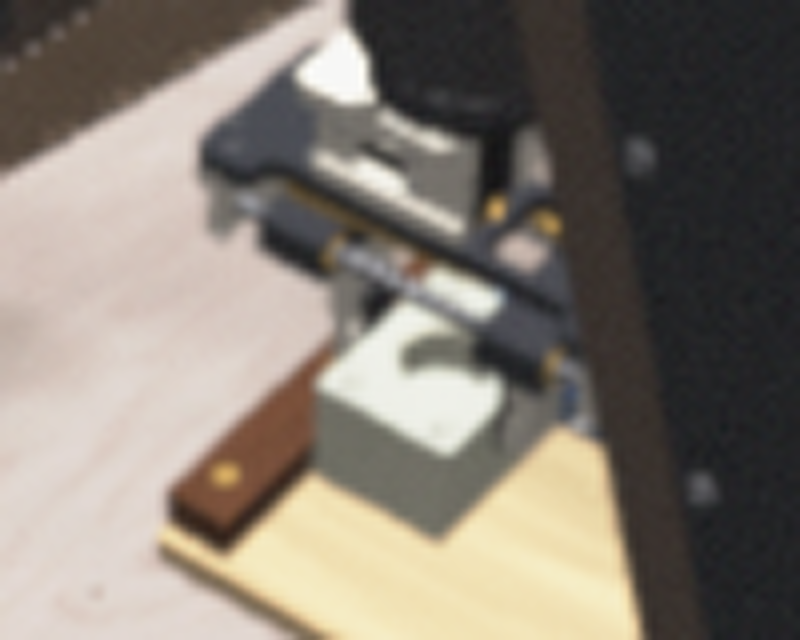

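View pics/t8.png

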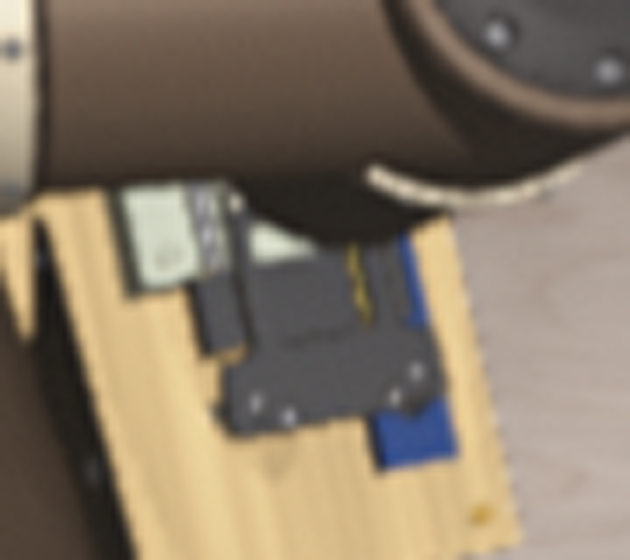

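The stop is found too: the +y force jumped to 12 N, and the mould touches the board (TCP 46.6 mm, tilt about 0.2°). Adding a bit more push on both.

Call:
{"api": "step_arm", "payload": {"commands": [[[0,-0.8,0],0],[[0.3,-0.8,0],0],[[0.3,0,0.2],0],[[0,0,0],0],[[0,0,0],0],[[0,0,0],0],[[0,0,0],0],[[0,0,0],0],[[0,0,0],0],[[0,0,0],0]]}}

```text
time_s: 34.78
tcp_pos: [0.5311, -0.1428, 0.0467]
eef_rot: [179.7, 0.2, -78.4]
contact_force: [-16.0, 16.5, 11.1]
gripper_width: 0.062
```

```bash
python3 - <<'E'
from h import *
for i in range(4):
    s=r.get_state(); f=s["contact_force"]; u=np.radians(11.7); print(s["time_s"],(s["tcp_pos"]*1000).round(1),s["eef_rot"].round(2),"board fx,fy,fz",round(f[0]*np.cos(u)+f[1]*np.sin(u),1),round(-f[0]*np.sin(u)+f[1]*np.cos(u),1),f[2].round(1),s["gripper_width"])
    c=imaging.capture("top" if i%2 else "scene")
    if i==0: crop(c,270,370,140,220,8,"pics/s9.png")
E
```

```text
34.775 [ 531.1 -142.8   46.7] [179.67   0.21 -78.36] board fx,fy,fz -12.3 19.4 11.1 0.06203884408056544
34.825 [ 531.1 -142.8   46.7] [179.67   0.21 -78.36] board fx,fy,fz -11.7 18.3 10.3 0.061668585829413265
34.875 [ 531.1 -142.8   46.7] [179.67   0.2  -78.36] board fx,fy,fz -12.8 19.3 10.7 0.061561975405254606
34.925 [ 531.1 -142.8   46.7] [179.68   0.2  -78.35] board fx,fy,fz -13.6 18.3 11.2 0.06170613294995295
```

View pics/s9.png

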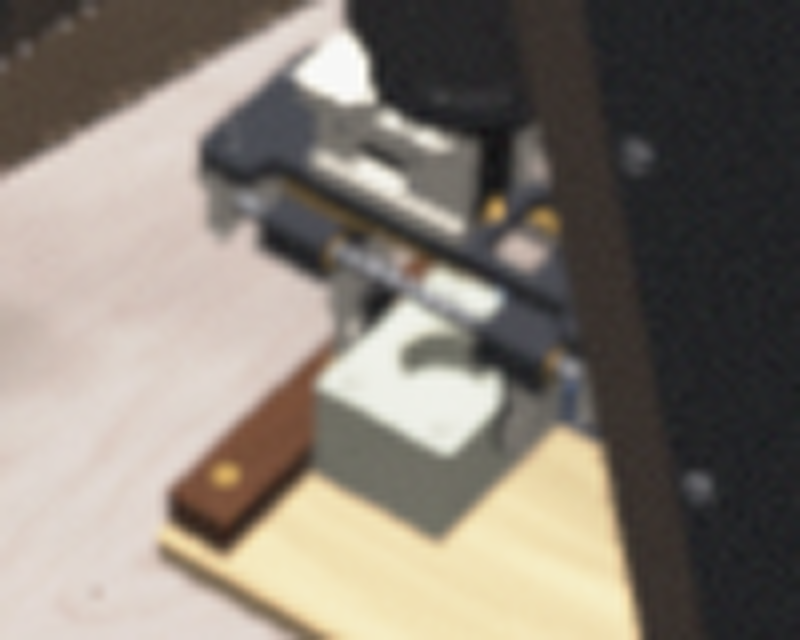

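Contact holds steady. I'll ease the load on the board a little, so that board friction can't carry the push.

Call:
{"api": "step_arm", "payload": {"commands": [[[0,0,-0.2],0],[[0,0,-0.2],0],[[0,-0.3,0],0],[[0,0,0],0],[[0,0,0],0],[[0,0,0],0],[[0,0,0],0]]}}

```text
time_s: 35.85
tcp_pos: [0.5311, -0.1428, 0.0467]
eef_rot: [179.6, 0.2, -78.4]
contact_force: [-14.4, 14.3, 7.7]
gripper_width: 0.0616
```

```bash
python3 - <<'E'
from h import *
for i in range(4):
    s=r.get_state(); f=s["contact_force"]; u=np.radians(11.7); print(s["time_s"],(s["tcp_pos"]*1000).round(1),s["eef_rot"].round(2),"board fx,fy,fz",round(f[0]*np.cos(u)+f[1]*np.sin(u),1),round(-f[0]*np.sin(u)+f[1]*np.cos(u),1),f[2].round(1),s["gripper_width"])
    c=imaging.capture("top")
E
```

```text
35.85 [ 531.1 -142.8   46.7] [179.64   0.21 -78.36] board fx,fy,fz -11.2 16.9 7.7 0.061555759329812394
35.9 [ 531.1 -142.8   46.7] [179.64   0.21 -78.36] board fx,fy,fz -11.7 17.4 8.0 0.061894955667788056
35.95 [ 531.1 -142.8   46.7] [179.64   0.21 -78.36] board fx,fy,fz -11.1 17.7 8.2 0.06120657669880288
36.0 [ 531.1 -142.8   46.7] [179.64   0.21 -78.36] board fx,fy,fz -11.9 18.2 8.2 0.06149560968683262
```

```bash
python3 - <<'E'
from h import *
c=imaging.capture("top"); crop(c,320,385,210,265,12,"pics/t10.png")
E
```

```text
(no output)
```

View pics/t10.png

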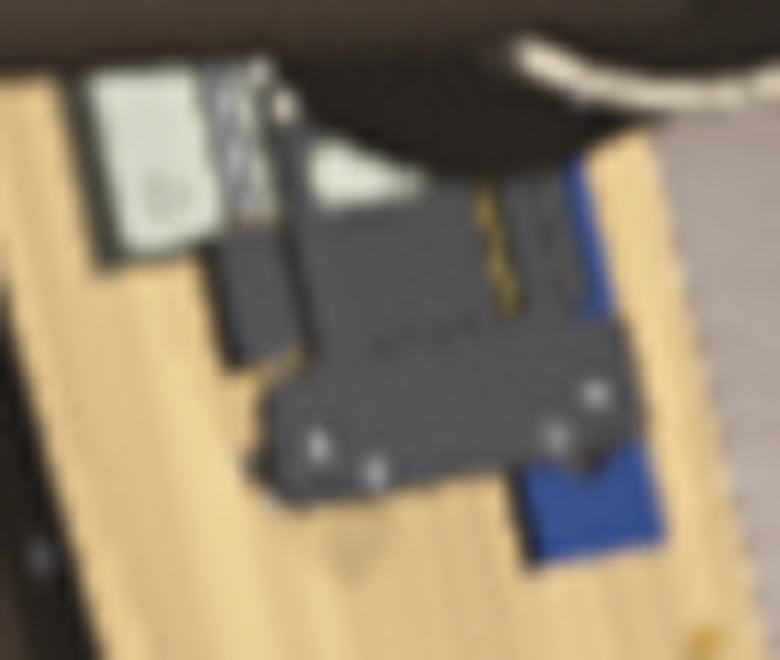

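```bash
python3 - <<'E'
from h import *
c=imaging.capture("top")
u=np.radians(11.7);R=np.array([[np.cos(u),np.sin(u)],[-np.sin(u),np.cos(u)]])
for nm,p,z in(("mould top -x+y corner (exp 16,39)",(122,255),.070),("mould bottom",(102,270),.018),("stop inner end top (exp -70,-45)",(542,560),.040),("stop outer (exp -70,-75)",(663,545),.040)):
    q=np.array(p)/12-.46+[320,210]; print(nm,(R@(ray(c,[q],z)[0,:2]*1000-[482.8,-145.9])).round(1))
E
```

```text
mould top -x+y corner (exp 16,39) [16.6 37.6]
mould bottom [18.  33.6]
stop inner end top (exp -70,-45) [-67.9 -47.7]
stop outer (exp -70,-75) [-70. -76.]
```

```bash
python3 -c "
from plant import r,close_job
print(close_job()); s=r.get_state(); print(s['time_s'],s['contact_force'],s['tcp_pos'],s['gripper_width'])"
```

```text
the job is handed in; nothing more can be done
None
the job is handed in; nothing more can be done
```

The blue end stop is seated on its two pegs and let go. The white mould half is held in the corner, pressed against both the rail and the stop, and I handed the job in at about 36 s. No verdict was reported.

**Stop:** The gripper let go exactly 18 mm (the board's thickness) above its pick-up height, so the stop is down on the board. A picture afterwards showed it lying flat over both pegs.

**Mould:**
- **Push:** The first try to slide it along the board wedged it on friction, with 24 N sideways and 29 N upward. I lifted it about 1 mm, moved it to the rail and then the stop, and set it down again.
- **Last forces:** The tool read about 11–12 N toward the rail, 17–18 N toward the stop and 8 N on the board, with the mould gripped at 62 mm and tilted about 0.4°. These are totals at the wrist. Allowing for friction, each contact should still be above 1 N, but I could not measure them separately.

**Checks that disagreed:**
- **Cameras:** The two cameras differed by about 3–5 mm at the board. I trusted the top one, because it matched the held stop to about 0.5 mm.
- **Grip centre:** The gripper ended about 4 mm further toward the stop than I had calculated, probably because the mould was gripped off-centre or the stop shifted in its play. The top view gives about 84 mm between the mould's free end and the stop's inner face, so the mould is flush. One blurred lower edge read about 4 mm short, probably because of shadow.

I left the bowl, pot and purple blocks untouched, but did not re-measure the bowl's and pot's positions at the end.

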